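# Empty the double-ended cartridge box and heft it

### The job

Two spent cartridges are somewhere in the white roofed carry box. Pick the box up by its blue fin, tip one end down over the orange tray, then hold the box level and still in the air for a second to feel by its weight whether any cartridge is left; if so, tip the other end down over the tray too. When both cartridges are in the tray, stand the empty box back upright on the black mat and let go, leaving the amber bottles and the small tube rack as they stand.

Things in the scene. Friction and masses are not known exactly. Their poses are not given: they have to be found in the camera images.
- box: White roofed carry box, 76 mm wide (its x), 190 mm long (its y), 66 mm high, open at both ends. A blue grip fin stands across the middle of its roof: 60 mm along x, 18 mm thick along y, 50 mm tall, its top 116 mm above the underside. Empty it weighs about 300 g (285 to 315). Origin: centre of the underside; z up.
- box_end_a (a point): Middle of the opening at the box's +y end, 95 mm from its centre; 68 mm wide, from 17 to 62 mm above the underside. A partition at the box's middle makes two chambers; each floor rises outwards in two 10-degree ramps, so what lies in a chamber rolls out only when its own end is tipped down well over 10 degrees (30 to 40 is sure).
- box_end_b (a point): Middle of the opening at the -y end, the mirror image. Inside the box lie two loose spent cartridges (steel cylinders with red ends, 28 mm diameter, 64 mm long, lying across the box, 160 to 200 g each): both in one chamber or one in each. The roof hides them and their poses are not given.
- box_fin (a point): The place to grip the box: centre of the blue fin, 94 mm above the underside and 28 mm above the roof; axes as the box's. Pinch the fin across its 18 mm thickness (along the box's y).
- tray: Orange open catch tray, fixed, 220 mm (x) by 270 mm (y), walls 5 mm thick and 50 mm high, floor 5 mm. Origin: centre of the underside, z up.
- mat: Black parking mat, fixed, 130 mm (x) by 250 mm (y), 4 mm thick, on which the box stands at the start, along the mat's y. Origin: centre of the underside.
- bottle_blue: Bystander: amber bottle with blue cap, 86 mm diameter, 190 mm tall; origin centre of underside.
- bottle_red: Bystander: amber bottle with red cap, 86 mm diameter, 190 mm tall; origin centre of underside.
- tube_rack: Bystander: white rack with glass tubes, 77 by 77 mm, 105 mm tall; origin centre of underside.
Not all that is in view belongs to the job. Leave any pink or purple look-alike of the box alone.

How it is judged:
On the way, in this order (a step that is already met when the one before it is completed fails the run):
1. one end of the box is tipped down over the tray, by more than 20 degrees (angle between box's own z axis and vertical above 0.35 rad and horizontal distance between box and tray below 0.25 m), for 0.2 s.
2. the box is hefted: held level (within 8 degrees) and still in the gripper, clear of tray and mat, for half a second (angle between box's own z axis and vertical below 0.14 rad and height (world z) of box above 0.02 m and linear speed of box below 0.03 m/s and contact force between box and the fingers above 1 N and contact force between box and tray below 0.1 N and contact force between box and mat below 0.1 N), for 0.5 s.
At the end, for the whole second after the job is handed in: Both cartridges lie in the tray (it carries more than 2.5 N), and the box, now empty (it presses on the mat with 2.2 to 3.75 N), stands upright within 6 degrees, at rest and released, on the mat, its centre within 50 mm of the mat's (contact force between tray and anything else above 2.5 N and contact force between box and tray below 0.1 N and contact force between box and mat between 2.2 and 3.75 N and horizontal distance between box and mat below 0.05 m and angle between box's own z axis and vertical below 0.1 rad and linear speed of box below 0.02 m/s and contact force between box and the fingers below 0.1 N); the robot touches nothing.
It fails at once if an amber bottle or the tube rack is tipped or shoved more than 40 mm (angle between any of bottle_blue, bottle_red, tube_rack's own z axis and vertical above 0.4 rad or distance of any of bottle_blue, bottle_red, tube_rack from where it was at the start of the episode above 0.04 m).
It also fails if it takes over 64 s, if anything falls off the work surface, if the arm or the gripper's body presses on something with over 40 N, if the wrist force passes 120 N, or if a joint passes its speed limit or range.

### The arm

A 6-joint arm with a two-finger parallel gripper is mounted at the origin on the work surface. World frame = base frame: x ahead of the robot, y to its left, z up, the work surface at z = 0. Lengths are in m, angles in rad, forces in N, time in s.
With the tool pointing down it reaches from about 0.35 to 0.85 m from the base axis. Payload 8.1 kg.
Tool frame: the origin (TCP) lies at the very end of the fingers, on their centre line; the grasp point (between the pads) lies 19 mm behind it; z points along the fingers, y is the direction in which the jaws open and shut (so a half turn about z gives the same grasp; the last joint's range is limited). The gripper opens to 93 mm and grips with 3 to 60 N. Pads are 15 mm wide; open, the fingers measure 128 mm over their backs; the gripper's body (75 mm by 188 mm) begins 65 mm behind the grasp point.
Start: joints at [1.158, 0.13, 1.488, -0, 1.523, -0.085], TCP at [0.193, 0.568, 0.219] pointing down, gripper open.
Joint ranges: [-2.96, 2.96], [-0.89, 2.26], [0.02, 2.5], [-1.34, 4.48], [0, 2.73], [-2.66, 2.66]. Speed limits (rad/s): [2.39, 2.39, 2.79, 3.14, 3.14, 3.14].

### API

Orientations are given as a rotation vector (axis times angle).
In Python, from plant import robot gives the robot as it stands.
- The arm moves only by the tool jog_arm, never from a script. Its argument "commands" is a list of rows, each a list of 3 entries, a list of its own where there are three numbers: the shift along the world's x, y, z scaled (see below), then the turn, a rotation vector about the world's x, y, z scaled (see below), then the closure, from -1 (fully open) to 1 (shut), so that 0 is half open. In form: [[[tx, ty, tz], [ax, ay, az], hand], ...]. A call has 1 to 10 rows; each row is the pose to reach, as a shift and turn from the pose measured when the call began, turning the shorter way round; what a row does not reach only later rows make up. The controller multiplies each number of a shift by 0.6 m and each number of a turn by 2 pi rad. A row lasts 1/8 s, in which the tool goes at most 62.5 mm and 10.7 degrees, less where a joint would pass 70% of its speed; a pose out of reach is approached as far as the arm can. A call with a number of a shift or a turn outside -1 to 1 is refused whole. A call with a gripper value outside its range is refused whole. The fingers move at their own pace and stop on an object; "newtons" is the grip in N (left out, the last holds). Time passes only in rows, so rows that repeat a pose let the fingers close. It gives the time, the measured TCP pose, the force and the opening at its end, in the units of the state.
- robot.read_state(): the state, without advancing time (a new reading comes with each control period).
- robot.read_camera(name): name is "scene" or "side" or "wrist"; returns a dict with "pixels" (384x512x3 uint8, red, green, blue), "fovy" (degrees; the focal length in pixels is half the picture's height over the tangent of half this angle, whatever the lens; pixels are square), "cx", "cy" (the principal point, pixels), "rvec" (rotation vector, rad) and "tvec" (3), from world to camera coordinates, as OpenCV has them; the wrist camera has in their place "tool_from_camera" (4x4, takes a point from camera to tool coordinates, whose origin is the TCP and whose axes are the flange's). Camera axes: x right, y down, z forward; pixel columns grow to the right and rows downward; lengths in m; the calibration is good to about 2 mm. The wrist camera is an equidistant fisheye: a pixel r from the principal point sees the ray r / f radians off the axis. A picture is of the moment at which its call begins: read the wrist's pose just before it. There is no depth.
- robot.close_job(): hands the job in, once; it reports no verdict.
Trained networks look in the newest picture that a camera, given by its name, has taken for a name from the list of things; names that differ only in an ending like _2 or _b are one class to them, and where a whole thing is asked for, a point or a joint stands for the part that bears it (a point fixed in the world has none). Each returns a list of dicts, best first, with "p" (0 to 1); they miss things now and then, are a little off and sometimes report something else, mostly with a low value. They report only what shows in the picture. A call takes as long as a camera call. They do not tell look-alikes from the thing itself.
- robot.trace(camera, name): "pixels" (384x512 bool, what is visible of it) and "uv" ([column, row] in pixels, amid what is visible of it).
The state is a dict: "t": time; "q": joint angles; "dq": joint speeds; "joint_torque": joint torques, N m; "tool_pos": TCP position; "orientation": TCP orientation; "force": force on the tool from outside, world axes, zero at the start; "wrist_torque": the same for the moment, N m; "opening": finger opening in m.
Only numpy, scipy, OpenCV 4.12 (cv2) and the standard library are available. Lean on these libraries where they do the work, as an engineer would, in place of code of your own. Each camera call takes 0.05 s, during which the arm holds its last target.

## Working session

There is one attempt and no reset: what is moved stays moved. The work goes in short steps, Python scripts to look and compute and a tool call to move; the robot and the scene stay as the last step left them, time stands still between calls to the robot, and variables do not carry over. Pictures are saved under pics/ and viewed, and the job is handed in when it is done.

Besides the shell and the picture viewer there is one more tool, called after "Request:" by a JSON object that holds its "name" and its "arguments", one argument or row to a line. jog_arm: Moves the arm, as the interface text tells. Shifts and turns lie within -1 to 1; 1 stands for 0.6 m of shift or 2 pi rad of turn. Its arguments: {"type":"object","properties":{"commands":{"type":"array"},"newtons":{"type":"number"}},"required":["commands"]}

```bash
mkdir -p pics; ls
cat > h.py <<'E'
import numpy as np,cv2
from plant import robot
from scipy.spatial.transform import Rotation as R
def cam(n):
    c=robot.read_camera(n);return c
def save(n,p):
    c=cam(n);cv2.imwrite(p,c['pixels'][:,:,::-1]);return c
def ray(c,uv):
    f=c['pixels'].shape[0]/2/np.tan(np.radians(c['fovy'])/2)
    d=np.array([(uv[0]-c['cx'])/f,(uv[1]-c['cy'])/f,1.])
    M=R.from_rotvec(np.ravel(c['rvec'])).as_matrix();o=-M.T@np.ravel(c['tvec'])
    return o,M.T@d
def at_z(c,uv,z):
    o,d=ray(c,uv);return o+d*(z-o[2])/d[2]
def proj(c,p):
    f=c['pixels'].shape[0]/2/np.tan(np.radians(c['fovy'])/2)
    M=R.from_rotvec(np.ravel(c['rvec'])).as_matrix();q=M@np.array(p)+np.ravel(c['tvec'])
    return np.array([c['cx']+f*q[0]/q[2],c['cy']+f*q[1]/q[2]])
E
python3 - <<'E'
from h import *
s=robot.read_state();print({k:np.round(v,3).tolist() for k,v in s.items()})
cs={}
for n in ['scene','side']:
    c=save(n,f'pics/{n}0.png');cs[n]=c
    print(n,c['fovy'],np.round(-R.from_rotvec(np.ravel(c['rvec'])).as_matrix().T@np.ravel(c['tvec']),3))
    for t in ['box','box_fin','tray','mat','bottle_blue','bottle_red','tube_rack','box_end_a','box_end_b']:
        print(t,[(round(float(d['p']),2),np.round(d['uv']).tolist(),int(d['pixels'].sum())) for d in robot.trace(n,t)])
E
```

```text
pics
{'t': 0.0, 'q': [1.158, 0.131, 1.489, 0.0, 1.523, -0.085], 'dq': [-0.0, 0.001, -0.001, 0.001, 0.001, -0.001], 'joint_torque': [0.001, -55.986, -49.175, 0.077, 0.036, -0.0], 'tool_pos': [0.193, 0.568, 0.218], 'orientation': [-0.512, -3.099, 0.003], 'force': [-0.648, -0.539, -0.116], 'wrist_torque': [-0.015, -0.007, 0.023], 'opening': 0.093}
scene 52.525742357829486 [ 1.3   -0.279  0.87 ]
box [(0.84, [177.0, 197.0], 2446), (0.84, [167.0, 151.0], 1326), (0.78, [132.0, 271.0], 3585)]
box_fin [(0.86, [180.0, 194.0], 2351), (0.59, [169.0, 153.0], 1385), (0.58, [131.0, 267.0], 3616)]
tray [(0.74, [351.0, 180.0], 5682)]
mat [(0.83, [194.0, 212.0], 1341)]
bottle_blue [(0.82, [265.0, 251.0], 1281), (0.4, [349.0, 180.0], 5718)]
bottle_red [(0.88, [369.0, 225.0], 1331), (0.36, [177.0, 197.0], 2327)]
tube_rack [(0.16, [264.0, 249.0], 1196)]
box_end_a [(0.88, [175.0, 196.0], 2437), (0.69, [167.0, 155.0], 1323), (0.61, [134.0, 272.0], 3607)]
box_end_b [(0.88, [175.0, 196.0], 2437), (0.69, [167.0, 155.0], 1323), (0.61, [134.0, 272.0], 3607)]
side 56.7892652461105 [ 0.213 -0.798  0.729]
box [(0.81, [191.0, 301.0], 4187), (0.6, [378.0, 286.0], 3867)]
box_fin [(0.87, [379.0, 289.0], 3706), (0.75, [272.0, 270.0], 3029), (0.56, [193.0, 299.0], 4037)]
tray [(0.7, [223.0, 163.0], 3508), (0.25, [270.0, 273.0], 2937)]
mat [(0.6, [264.0, 298.0], 1269)]
bottle_blue [(0.68, [332.0, 189.0], 1418)]
bottle_red [(0.69, [290.0, 142.0], 969)]
tube_rack [(0.67, [334.0, 190.0], 1450), (0.59, [302.0, 178.0], 1028)]
box_end_a [(0.76, [188.0, 302.0], 4154), (0.65, [274.0, 271.0], 3106), (0.62, [379.0, 286.0], 3748)]
box_end_b [(0.76, [188.0, 302.0], 4154), (0.65, [274.0, 271.0], 3106), (0.62, [379.0, 286.0], 3748)]
```

View pics/scene0.png

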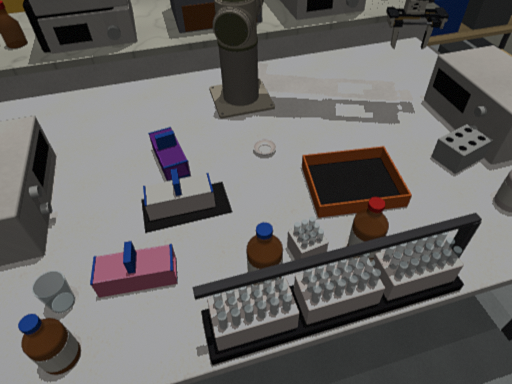

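View pics/side0.png

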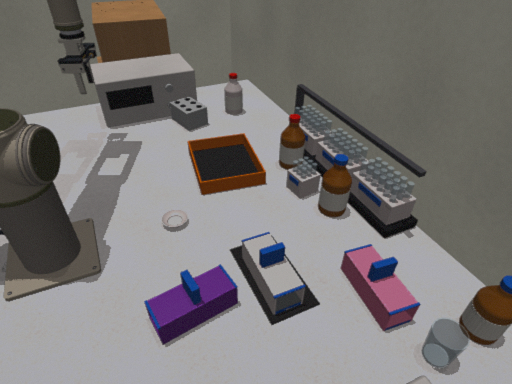

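The box could be confused in the scene image with white (177,197), purple (167,151) or pink (132,271). The white one, standing on the black mat, matches the description. I'll check it in crops.

Run:
```python
import cv2,numpy as np
a=cv2.imread('pics/scene0.png')[160:235,130:240];b=cv2.imread('pics/side0.png')[225:325,225:320]
cv2.imwrite('pics/ca.png',cv2.resize(a,None,fx=7,fy=7,interpolation=cv2.INTER_CUBIC))
cv2.imwrite('pics/cb.png',cv2.resize(b,None,fx=6,fy=6,interpolation=cv2.INTER_CUBIC))
```

```text
(no output)
```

View pics/ca.png

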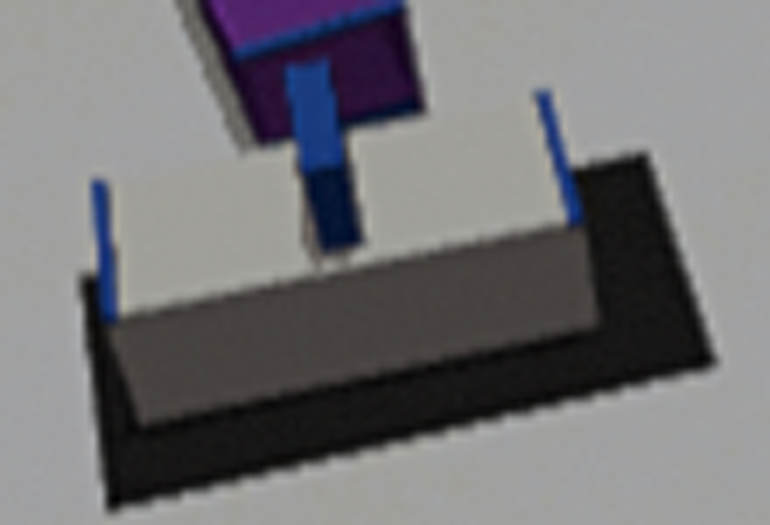

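View pics/cb.png

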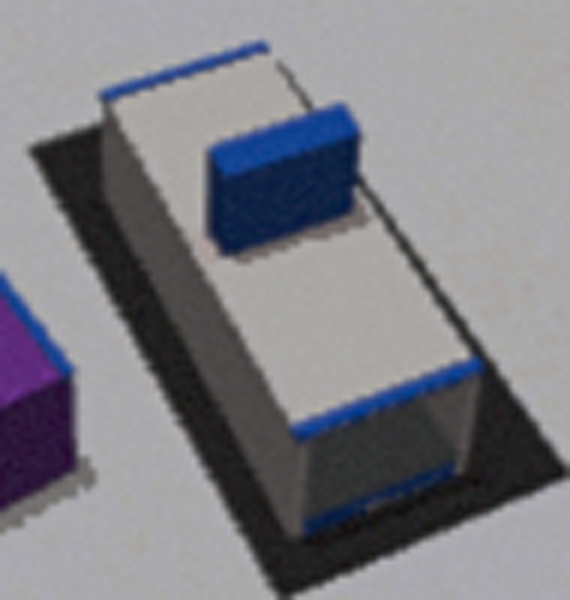

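The crop confirms the white box with the blue fin on the black mat, with the purple look-alike behind it at (167,151). Next I'll fit the poses.

```bash
python3 - <<'E'
from h import *
from scipy.optimize import least_squares
cs={n:robot.read_camera(n) for n in ['scene','side']}
X,Y,H=.038,.095,.066;fx,fy,T=.03,.009,.116
S=lambda u,v:(130+(u+.5)/7-.5,160+(v+.5)/7-.5)
D=lambda u,v:(225+(u+.5)/6-.5,225+(v+.5)/6-.5)
box=[('scene',(X,-Y,H),S(110,322)),('scene',(X,Y,H),S(578,225)),('scene',(X,-Y,0),S(140,425)),('scene',(X,Y,0),S(598,325)),
('scene',(-fx,-fy,T),S(285,66)),('scene',(-fx,fy,T),S(328,63)),('scene',(fx,-fy,T),S(304,168)),('scene',(fx,fy,T),S(345,165)),
('side',(-X,-Y,H),D(295,435)),('side',(X,-Y,H),D(480,367)),('side',(-X,Y,H),D(102,96)),('side',(X,Y,H),D(265,45)),('side',(-X,-Y,0),D(300,533)),
('side',(fx,-fy,T),D(358,138)),('side',(-fx,fy,T),D(208,150)),('side',(fx,fy,T),D(345,105)),('scene',(-X,-Y,H),S(97,182)),('scene',(-X,Y,H),S(543,92))]
mx,my=.065,.125
mat=[('scene',(-mx,-my,0),S(85,275)),('scene',(-mx,my,0),S(648,155)),('scene',(mx,my,0),S(712,362)),('scene',(mx,-my,0),S(110,508)),
('side',(-mx,my,0),D(32,150)),('side',(mx,-my,0),D(565,470)),('side',(-mx,-my,0),D(285,597))]
def fit(pts,z,x0):
    def r(p):
        out=[]
        for n,l,uv in pts:
            c,s=np.cos(p[2]),np.sin(p[2])
            out+=list(proj(cs[n],(p[0]+c*l[0]-s*l[1],p[1]+s*l[0]+c*l[1],z+l[2]))-uv)
        return np.array(out)
    s=least_squares(r,x0,loss='soft_l1');print(np.round(s.x,4),np.round(s.fun.reshape(-1,2),1).tolist());return s.x
g=at_z(cs['scene'],(180,205),.03)
b=fit(box,.004,[g[0],g[1],0]);fit(mat,.004,[g[0],g[1],0])
# others
for n in cs:
    for t,z in [('tray',.025),('bottle_blue',.09),('bottle_red',.09),('tube_rack',.05)]:
        for d in robot.trace(n,t)[:2]:
            print(n,t,round(d['p'],2),np.round(at_z(cs[n],d['uv'],z),3))
E
python3 - <<'E'
import cv2
a=cv2.imread('pics/scene0.png')[140:290,230:420]
cv2.imwrite('pics/cc.png',cv2.resize(a,None,fx=4,fy=4,interpolation=cv2.INTER_CUBIC))
b=cv2.imread('pics/side0.png')[90:225,170:360]
cv2.imwrite('pics/cd.png',cv2.resize(b,None,fx=4,fy=4,interpolation=cv2.INTER_CUBIC))
E
```

```text
[ 0.4921 -0.3077 -0.0121] [[-0.9, -0.6], [0.6, -1.0], [0.1, -0.1], [0.1, 0.1], [-0.4, 0.2], [-0.1, -0.6], [-0.7, 0.3], [0.1, -0.6], [1.1, 0.6], [0.4, 0.5], [0.1, -0.8], [-0.3, -0.6], [-1.2, 1.2], [1.3, -1.4], [-0.4, -1.1], [-0.1, -1.1], [-0.8, 0.3], [0.9, 0.1]]
[ 0.502  -0.2957  0.0101] [[-0.7, 0.2], [-0.0, -0.6], [0.7, 0.1], [-0.5, -0.1], [-0.4, -0.8], [1.3, 0.1], [-0.6, -0.2]]
scene tray 0.93 [0.562 0.206 0.025]
scene bottle_blue 0.56 [ 0.781 -0.134  0.09 ]
scene bottle_red 0.61 [0.792 0.134 0.09 ]
scene tube_rack 0.55 [ 0.754 -0.01   0.05 ]
side tray 0.73 [0.578 0.205 0.025]
side bottle_blue 0.6 [ 0.778 -0.154  0.09 ]
side bottle_red 0.73 [ 0.473 -0.351  0.09 ]
side bottle_red 0.56 [0.785 0.13  0.09 ]
side tube_rack 0.8 [ 0.759 -0.019  0.05 ]
```

View pics/cc.png

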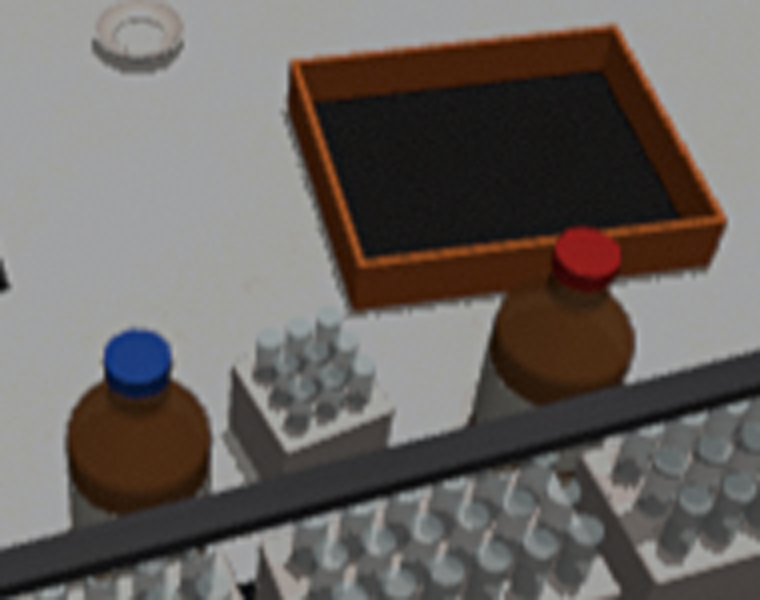

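View pics/cd.png

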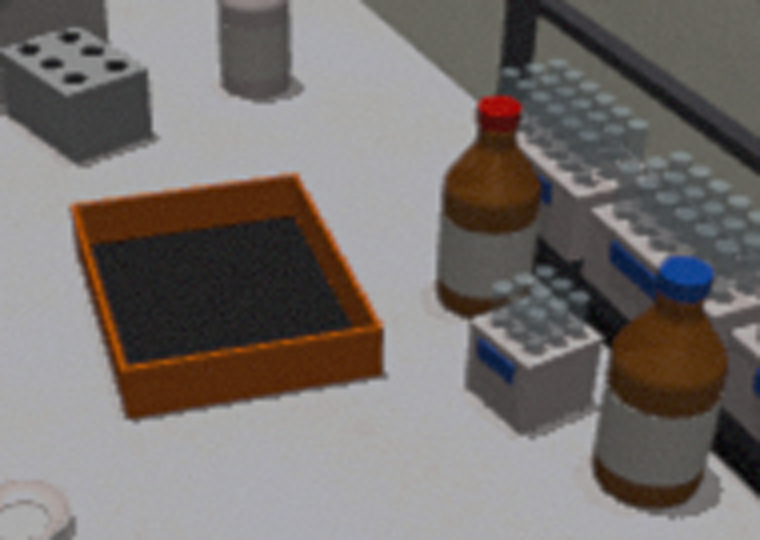

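Request:
{"name": "jog_arm", "arguments": {
  "commands": [
    [[0.428,-0.863,0.0],[0,0,0.05],-1],
    [[0.428,-0.863,0.0],[0,0,0.05],-1],
    [[0.428,-0.863,0.0],[0,0,0.05],-1],
    [[0.428,-0.863,0.0],[0,0,0.05],-1],
    [[0.428,-0.863,0.0],[0,0,0.05],-1],
    [[0.428,-0.863,0.0],[0,0,0.05],-1],
    [[0.428,-0.863,0.0],[0,0,0.05],-1],
    [[0.428,-0.863,0.0],[0,0,0.05],-1],
    [[0.428,-0.863,0.0],[0,0,0.05],-1],
    [[0.428,-0.863,0.0],[0,0,0.05],-1]
  ],
  "newtons": 45
}}

```text
t: 2.75
tool_pos: [0.4509, 0.0471, 0.2188]
orientation: [0.028, 3.141, -0.001]
force: [-0.6, 0.9, -0.1]
opening: 0.093
```

Run:
```python
from h import *
from scipy.optimize import least_squares
cs={'scene':robot.read_camera('scene')}
S=lambda u,v:(230+(u+.5)/4-.5,140+(v+.5)/4-.5)
pts=[((-.11,-.135),S(290,62)),((-.11,.135),S(615,28)),((.11,.135),S(722,218)),((.11,-.135),S(357,264))]
def r(p):
    c,s=np.cos(p[2]),np.sin(p[2])
    return np.array([proj(cs['scene'],(p[0]+c*x-s*y,p[1]+s*x+c*y,.05))-uv for (x,y),uv in pts]).ravel()
s=least_squares(r,[.56,.2,0]);print(np.round(s.x,4),np.round(s.fun,1))
s=robot.read_state();print({k:np.round(v,3).tolist() for k,v in s.items()})
```

```text
[ 0.5665  0.2084 -0.1399] [-0.5 -0.7 -0.1 -1.   0.8  0.7 -0.3  0.4]
{'t': 2.8, 'q': [-0.008, -0.277, 1.876, -0.001, 1.543, -1.561], 'dq': [0.075, -0.019, 0.018, 0.017, 0.011, 0.066], 'joint_torque': [1.269, -35.202, -48.917, 0.628, 0.381, 0.066], 'tool_pos': [0.451, 0.047, 0.219], 'orientation': [0.027, 3.141, -0.001], 'force': [-0.01, -0.806, -0.132], 'wrist_torque': [-0.021, -0.003, 0.024], 'opening': 0.093}
```

Request:
{"name": "jog_arm", "arguments": {
  "commands": [
    [[0.0685,-0.592,-0.02],[0,0,0],-1],
    [[0.0685,-0.592,-0.02],[0,0,0],-1],
    [[0.0685,-0.592,-0.02],[0,0,0],-1],
    [[0.0685,-0.592,-0.02],[0,0,0],-1],
    [[0.0685,-0.592,-0.02],[0,0,0],-1],
    [[0.0685,-0.592,-0.02],[0,0,0],-1],
    [[0.0685,-0.592,-0.02],[0,0,0],-1],
    [[0.0685,-0.592,-0.02],[0,0,0],-1],
    [[0.0685,-0.592,-0.02],[0,0,0],-1]
  ]
}}

```text
t: 3.92
tool_pos: [0.4926, -0.306, 0.2069]
orientation: [0.024, 3.141, -0.001]
force: [-0.4, 0.2, -0.0]
opening: 0.0929
```

Run:
```python
from h import *
s=robot.read_state();print({k:np.round(v,3).tolist() for k,v in s.items()})
c=save('wrist','pics/w1.png');print(c['fovy'],c['cx'],c['cy'],np.round(c['tool_from_camera'],3))
save('side','pics/s1.png')
```

```text
{'t': 3.925, 'q': [-0.644, 0.081, 1.562, -0.0, 1.497, -2.2], 'dq': [-0.003, -0.003, 0.001, -0.003, -0.001, -0.003], 'joint_torque': [-0.435, -52.694, -48.951, -0.079, 0.043, 0.021], 'tool_pos': [0.493, -0.306, 0.207], 'orientation': [0.024, 3.141, -0.001], 'force': [-0.392, 0.245, -0.039], 'wrist_torque': [0.054, 0.011, -0.003], 'opening': 0.093}
65.70646984690485 254.1918586540859 186.66870463238683 [[-0.001 -0.967 -0.254  0.07 ]
 [ 1.    -0.001 -0.    -0.001]
 [ 0.    -0.254  0.967 -0.165]
 [ 0.     0.     0.     1.   ]]
```

View pics/w1.png

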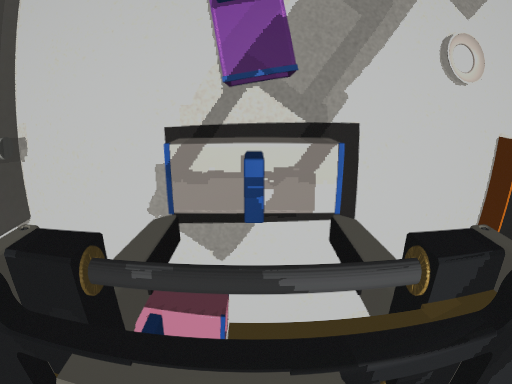

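View pics/s1.png

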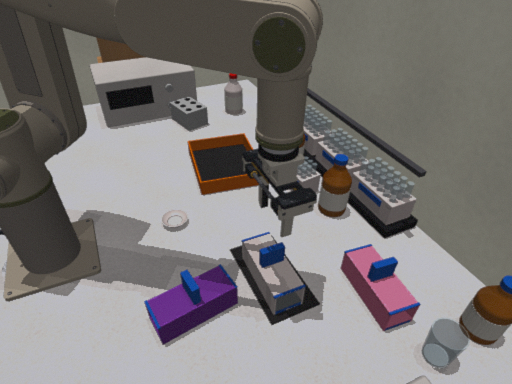

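Request:
{"name": "jog_arm", "arguments": {
  "commands": [
    [[0,-0.002,-0.1],[0,0,0],-1],
    [[0,-0.002,-0.16],[0,0,0],-1],
    [[0,-0.002,-0.213],[0,0,0],-1],
    [[0,-0.002,-0.213],[0,0,0],-1],
    [[0,-0.002,-0.213],[0,0,0],-1],
    [[0,-0.002,-0.213],[0,0,0],0.3],
    [[0,-0.002,-0.213],[0,0,0],1],
    [[0,-0.002,-0.213],[0,0,0],1],
    [[0,-0.002,-0.213],[0,0,0],1],
    [[0,-0.002,-0.213],[0,0,0],1]
  ],
  "newtons": 45
}}

```text
t: 5.28
tool_pos: [0.4925, -0.3077, 0.0792]
orientation: [0.024, 3.141, -0.001]
force: [-0.1, 0.1, -0.6]
opening: 0.048
```

Run:
```python
from h import *
s=robot.read_state();print({k:np.round(v,3).tolist() for k,v in s.items()})
save('side','pics/s2.png')
```

```text
{'t': 5.275, 'q': [-0.646, 0.186, 1.688, -0.0, 1.266, -2.202], 'dq': [0.002, 0.002, 0.001, 0.0, 0.001, 0.0], 'joint_torque': [0.002, -55.317, -45.658, -0.058, 0.047, 0.0], 'tool_pos': [0.492, -0.308, 0.079], 'orientation': [0.024, 3.141, -0.001], 'force': [-0.106, 0.091, -0.556], 'wrist_torque': [0.061, 0.038, -0.004], 'opening': 0.048}
```

View pics/s2.png

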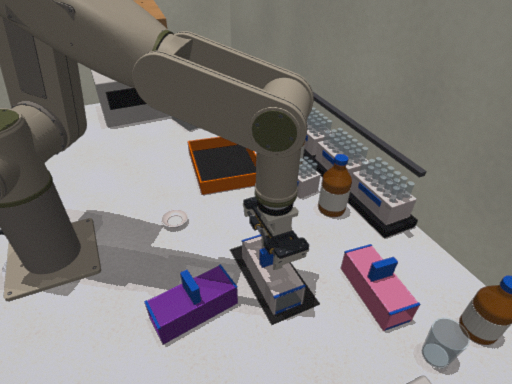

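Fingers are straddling the fin at about (272,255) and still closing.

Request:
{"name": "jog_arm", "arguments": {
  "commands": [
    [[0,0,0],[0,0,0],1],
    [[0,0,0],[0,0,0],1],
    [[0,0,0],[0,0,0],1],
    [[0,0,0],[0,0,0],1],
    [[0,0,0],[0,0,0],1],
    [[0,0,0],[0,0,0],1]
  ],
  "newtons": 45
}}

```text
t: 6.08
tool_pos: [0.4924, -0.3074, 0.0791]
orientation: [0.024, 3.141, -0.001]
force: [-0.4, 2.4, -0.5]
opening: 0.0178
```

Gripped (17.8 mm ≈ fin thickness). Lifting.

Request:
{"name": "jog_arm", "arguments": {
  "commands": [
    [[0,0,0.03],[0,0,0],1],
    [[0,0,0.07],[0,0,0],1],
    [[0,0,0.12],[0,0,0],1],
    [[0,0,0.18],[0,0,0],1],
    [[0,0,0.25],[0,0,0],1],
    [[0,0,0.28],[0,0,0],1],
    [[0,0,0.28],[0,0,0],1],
    [[0,0,0.28],[0,0,0],1],
    [[0,0,0.28],[0,0,0],1]
  ]
}}

```text
t: 7.2
tool_pos: [0.4915, -0.3067, 0.2447]
orientation: [-0.024, -3.139, -0.003]
force: [-0.6, -0.2, -6.7]
opening: 0.0175
```

Run:
```python
from h import *
s=robot.read_state();print({k:np.round(v,3).tolist() for k,v in s.items()})
save('side','pics/s3.png')
```

```text
{'t': 7.2, 'q': [-0.646, 0.068, 1.507, -0.0, 1.569, -2.202], 'dq': [0.0, -0.003, -0.008, -0.001, 0.001, -0.002], 'joint_torque': [-0.005, -57.102, -53.287, -0.098, 0.025, 0.0], 'tool_pos': [0.492, -0.307, 0.245], 'orientation': [-0.024, -3.139, -0.003], 'force': [-0.573, -0.21, -6.702], 'wrist_torque': [0.082, 0.072, 0.014], 'opening': 0.018}
```

View pics/s3.png

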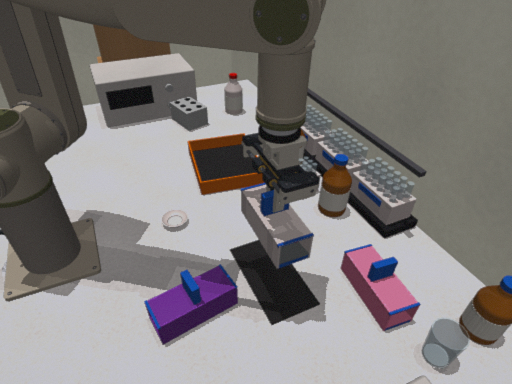

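Request:
{"name": "jog_arm", "arguments": {
  "commands": [
    [[0.002,0.01,0],[0,0,0],1],
    [[0.006,0.035,0],[0,0,0],1],
    [[0.012,0.075,0],[0,0,0],1],
    [[0.019,0.12,0],[0,0,-0.003],1],
    [[0.027,0.17,0],[0,0,-0.007],1],
    [[0.035,0.22,0],[0,0,-0.01],1],
    [[0.043,0.27,0],[0,0,-0.013],1],
    [[0.05,0.31,0],[0,0,-0.017],1],
    [[0.054,0.335,0],[0,0,-0.02],1],
    [[0.055,0.345,0],[0,0,-0.022],1]
  ]
}}

```text
t: 8.5
tool_pos: [0.5247, -0.0981, 0.2452]
orientation: [-0.239, -3.131, -0.003]
force: [0.2, 0.7, -6.2]
opening: 0.0175
```

Request:
{"name": "jog_arm", "arguments": {
  "commands": [
    [[0.002,0.01,0],[0,0,0],1],
    [[0.006,0.035,0],[0,0,0],1],
    [[0.012,0.075,0],[0,0,0],1],
    [[0.019,0.12,0],[0,0,0],1],
    [[0.026,0.165,0],[0,0,0],1],
    [[0.034,0.21,0],[0,0,0],1],
    [[0.04,0.25,0],[0,0,0],1],
    [[0.044,0.28,0],[0,0,0],1],
    [[0.045,0.295,0],[0,0,0],1],
    [[0.045,0.3,0],[0,0,0],1]
  ]
}}

```text
t: 9.75
tool_pos: [0.5517, 0.0821, 0.2451]
orientation: [-0.238, -3.131, -0.003]
force: [0.5, -0.3, -6.4]
opening: 0.0176
```

Run:
```python
from h import *
s=robot.read_state();print({k:np.round(v,3).tolist() for k,v in s.items()})
print(np.round(R.from_rotvec(s['orientation']).as_matrix(),3))
save('scene','pics/sc4.png')
```

```text
{'t': 9.75, 'q': [0.055, 0.008, 1.568, 0.002, 1.567, -1.364], 'dq': [0.029, 0.007, -0.008, -0.004, 0.001, 0.037], 'joint_torque': [0.491, -53.229, -52.873, 0.15, 0.08, 0.045], 'tool_pos': [0.552, 0.082, 0.245], 'orientation': [-0.238, -3.131, -0.003], 'force': [0.473, -0.349, -6.393], 'wrist_torque': [0.056, 0.007, 0.008], 'opening': 0.018}
[[-0.988  0.151 -0.002]
 [ 0.151  0.988  0.002]
 [ 0.002  0.002 -1.   ]]
```

View pics/sc4.png

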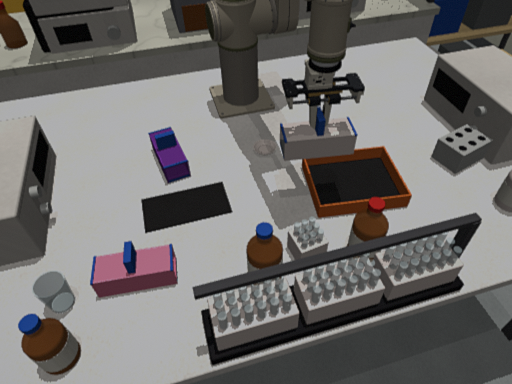

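Request:
{"name": "jog_arm", "arguments": {
  "commands": [
    [[0,0,-0.02],[-0.005,0.001,0],1],
    [[0,0.003,-0.045],[-0.012,0.002,0],1],
    [[0,0.008,-0.065],[-0.022,0.0033,0],1],
    [[0,0.015,-0.075],[-0.034,0.0052,0],1],
    [[0,0.022,-0.08],[-0.046,0.007,0],1],
    [[0,0.029,-0.084],[-0.06,0.009,0],1],
    [[0,0.036,-0.088],[-0.075,0.0115,0],1],
    [[0,0.042,-0.091],[-0.09,0.0138,0],1],
    [[0,0.048,-0.093],[-0.1043,0.016,0],1],
    [[0,0.048,-0.093],[-0.1043,0.016,0],1]
  ]
}}

```text
t: 11.05
tool_pos: [0.5511, 0.1119, 0.1868]
orientation: [-0.218, -2.913, 1.002]
force: [-0.9, 0.2, -5.0]
opening: 0.018
```

Run:
```python
from h import *
s=robot.read_state();print({k:np.round(v,3).tolist() for k,v in s.items()})
print(np.round(R.from_rotvec(s['orientation']).as_matrix(),3))
save('scene','pics/sc5.png');save('side','pics/s5.png')
```

```text
{'t': 11.05, 'q': [0.451, 0.412, 1.362, -0.54, 1.757, -0.965], 'dq': [-0.033, -0.051, 0.006, 0.026, -0.018, -0.022], 'joint_torque': [1.142, -67.77, -47.455, -5.017, 3.652, 0.335], 'tool_pos': [0.551, 0.112, 0.187], 'orientation': [-0.218, -2.913, 1.002], 'force': [-0.942, 0.198, -5.006], 'wrist_torque': [0.977, -0.11, 0.02], 'opening': 0.018}
[[-0.989  0.116 -0.096]
 [ 0.151  0.78  -0.608]
 [ 0.004 -0.616 -0.788]]
```

View pics/sc5.png

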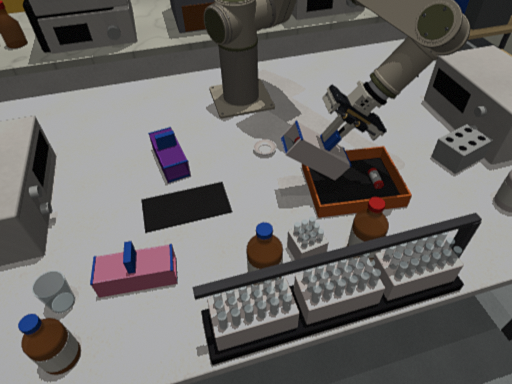

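View pics/s5.png

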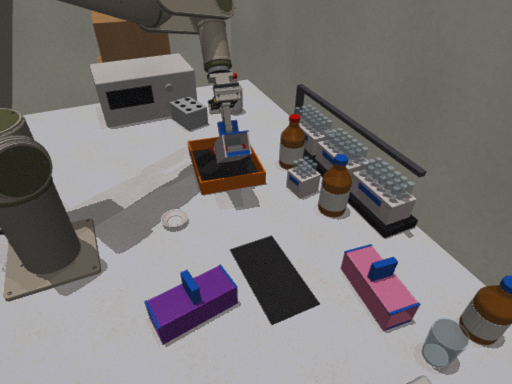

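The scene image shows one cartridge in the tray at (375,179). The side image shows red ends still in the other chamber at about (215,150) and (241,150). Next I'll level the box and heft it.

Request:
{"name": "jog_arm", "arguments": {
  "commands": [
    [[0,0,0.01],[0.004,-0.0006,0],1],
    [[0,-0.005,0.03],[0.014,-0.002,0],1],
    [[0,-0.012,0.05],[0.03,-0.0046,0],1],
    [[0,-0.02,0.065],[0.047,-0.0072,0],1],
    [[0,-0.028,0.077],[0.064,-0.0098,0],1],
    [[0,-0.036,0.086],[0.08,-0.0122,0],1],
    [[0,-0.042,0.092],[0.092,-0.014,0],1],
    [[0,-0.048,0.096],[0.1,-0.0153,0],1],
    [[0,-0.05,0.097],[0.1043,-0.016,0],1],
    [[0,-0.05,0.097],[0.1043,-0.016,0],1]
  ]
}}

```text
t: 12.4
tool_pos: [0.552, 0.0799, 0.2479]
orientation: [0.241, 3.132, 0.005]
force: [-0.2, -0.5, -5.0]
opening: 0.0177
```

Request:
{"name": "jog_arm", "arguments": {
  "commands": [
    [[0,0,0],[0,0,0],1],
    [[0,0,0],[0,0,0],1],
    [[0,0,0],[0,0,0],1],
    [[0,0,0],[0,0,0],1],
    [[0,0,0],[0,0,0],1],
    [[0,0,0],[0,0,0],1],
    [[0,0,0],[0,0,0],1],
    [[0,0,0],[0,0,0],1],
    [[0,0,0],[0,0,0],1],
    [[0,0,0],[0,0,0],1]
  ]
}}

```text
t: 13.65
tool_pos: [0.552, 0.0799, 0.2479]
orientation: [0.241, 3.132, 0.005]
force: [-0.1, -0.8, -4.8]
opening: 0.0179
```

Run:
```python
from h import *
s=robot.read_state();print({k:np.round(v,3).tolist() for k,v in s.items()})
print(np.round(R.from_rotvec(s['orientation']).as_matrix(),3))
save('scene','pics/sc6.png');save('side','pics/s6.png')
```

```text
{'t': 13.65, 'q': [0.05, 0.005, 1.567, 0.003, 1.57, -1.367], 'dq': [0.001, -0.0, 0.003, 0.001, -0.002, 0.001], 'joint_torque': [-0.001, -52.21, -51.96, -0.046, 0.086, 0.0], 'tool_pos': [0.552, 0.08, 0.248], 'orientation': [0.241, 3.132, 0.005], 'force': [-0.082, -0.788, -4.837], 'wrist_torque': [0.048, -0.005, -0.027], 'opening': 0.018}
[[-0.988  0.153  0.   ]
 [ 0.153  0.988  0.003]
 [ 0.     0.003 -1.   ]]
```

View pics/sc6.png

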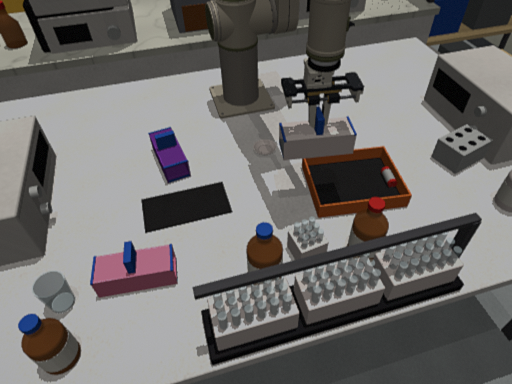

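View pics/s6.png

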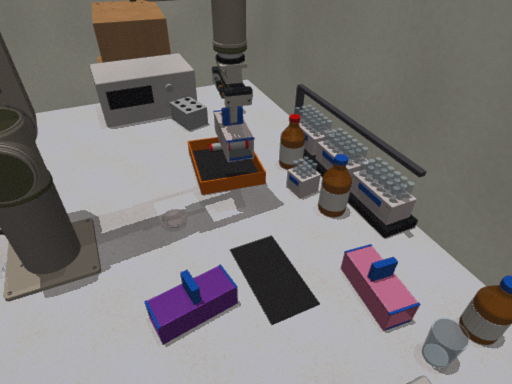

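The heft reads 4.8 N against about 2.9 N for an empty box, so one cartridge remains, in the −y chamber. The first one is in the tray at (390,176). I'll move across and tip the other end.

Request:
{"name": "jog_arm", "arguments": {
  "commands": [
    [[0.001,0.01,0],[0,0,0],1],
    [[0.005,0.035,0],[0,0,0],1],
    [[0.011,0.08,0],[0,0,0],1],
    [[0.018,0.135,0],[0,0,0],1],
    [[0.026,0.195,0],[0,0,0],1],
    [[0.034,0.255,0],[0,0,0],1],
    [[0.042,0.31,0],[0,0,0],1],
    [[0.05,0.36,0],[0,0,0],1],
    [[0.055,0.4,0],[0,0,0],1],
    [[0.058,0.425,0],[0,0,0],1]
  ]
}}

```text
t: 15.0
tool_pos: [0.5862, 0.3371, 0.2474]
orientation: [-0.239, -3.132, -0.005]
force: [0.3, -1.0, -4.3]
opening: 0.018
```

Run:
```python
from h import *
s=robot.read_state();print({k:np.round(v,3).tolist() for k,v in s.items()})
save('scene','pics/sc7.png')
```

```text
{'t': 15.0, 'q': [0.444, 0.327, 1.21, 0.003, 1.604, -0.974], 'dq': [0.135, 0.188, -0.23, -0.01, 0.043, 0.143], 'joint_torque': [-0.213, -70.434, -51.365, 0.168, -0.035, -0.171], 'tool_pos': [0.586, 0.337, 0.247], 'orientation': [-0.239, -3.132, -0.005], 'force': [0.334, -1.021, -4.277], 'wrist_torque': [0.075, 0.025, 0.06], 'opening': 0.018}
```

View pics/sc7.png

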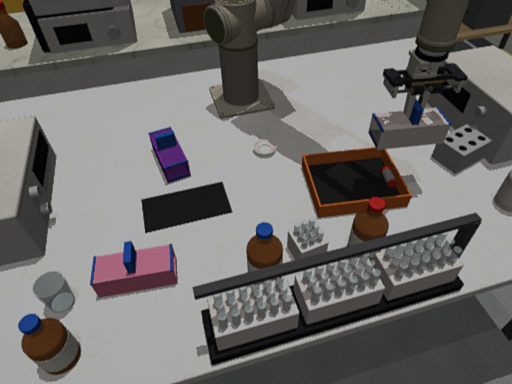

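Request:
{"name": "jog_arm", "arguments": {
  "commands": [
    [[0,0,-0.02],[0.005,-0.001,0],1],
    [[0,-0.003,-0.045],[0.012,-0.002,0],1],
    [[-0.002,-0.008,-0.065],[0.022,-0.0033,0],1],
    [[-0.004,-0.015,-0.078],[0.034,-0.0052,0],1],
    [[-0.006,-0.022,-0.084],[0.046,-0.007,0],1],
    [[-0.007,-0.029,-0.088],[0.06,-0.009,0],1],
    [[-0.008,-0.036,-0.092],[0.075,-0.0115,0],1],
    [[-0.009,-0.044,-0.095],[0.09,-0.0138,0],1],
    [[-0.01,-0.052,-0.097],[0.1043,-0.016,0],1],
    [[-0.01,-0.052,-0.097],[0.1043,-0.016,0],1]
  ]
}}

```text
t: 16.3
tool_pos: [0.5797, 0.305, 0.1877]
orientation: [0.226, 2.916, 1.008]
force: [-0.1, 0.1, -3.1]
opening: 0.0177
```

Run:
```python
from h import *
s=robot.read_state();print({k:np.round(v,3).tolist() for k,v in s.items()})
print(np.round(R.from_rotvec(s['orientation']).as_matrix(),3))
save('scene','pics/sc8.png');save('side','pics/s8.png')
```

```text
{'t': 16.3, 'q': [0.043, 0.077, 1.753, 0.693, 1.249, -1.579], 'dq': [0.042, -0.001, -0.05, -0.044, 0.003, 0.059], 'joint_torque': [-1.113, -53.109, -48.397, 5.816, 0.016, -1.118], 'tool_pos': [0.58, 0.305, 0.188], 'orientation': [0.226, 2.916, 1.008], 'force': [-0.106, 0.103, -3.093], 'wrist_torque': [-0.74, 0.138, 0.032], 'opening': 0.018}
[[-0.988  0.122  0.093]
 [ 0.153  0.777  0.61 ]
 [ 0.003  0.617 -0.787]]
```

View pics/sc8.png

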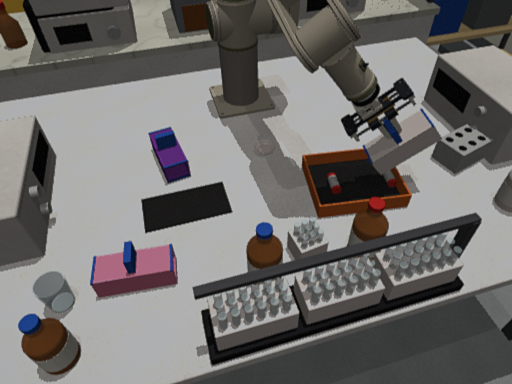

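View pics/s8.png

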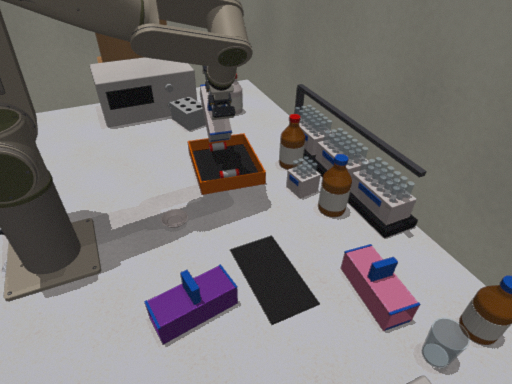

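Both cartridges are in the tray, at (334,182) and (392,181), and the force is 3.1 N, which matches an empty box. Now I'll level it and return to the mat.

Request:
{"name": "jog_arm", "arguments": {
  "commands": [
    [[0,0,0.03],[-0.005,0.0008,0],1],
    [[0.001,0.005,0.06],[-0.02,0.003,0],1],
    [[0.003,0.015,0.08],[-0.045,0.007,0],1],
    [[0.005,0.025,0.095],[-0.07,0.0107,0],1],
    [[0.008,0.04,0.1],[-0.09,0.0138,0],1],
    [[0.01,0.052,0.1],[-0.104,0.016,0],1],
    [[0.01,0.052,0.1],[-0.1045,0.016,0],1],
    [[0.01,0.052,0.1],[-0.1045,0.016,0],1]
  ]
}}

```text
t: 17.4
tool_pos: [0.5865, 0.3384, 0.2498]
orientation: [0.237, 3.131, 0.003]
force: [-0.5, -0.3, -3.9]
opening: 0.0179
```

Run:
```python
from h import *
s=robot.read_state();print({k:np.round(v,3).tolist() for k,v in s.items() if k in('t','tool_pos','orientation','force','q')})
print(np.round(R.from_rotvec(s['orientation']).as_matrix(),3))
```

```text
{'t': 17.4, 'q': [0.447, 0.328, 1.204, 0.001, 1.608, -0.973], 'tool_pos': [0.586, 0.338, 0.25], 'orientation': [0.237, 3.131, 0.003], 'force': [-0.489, -0.346, -3.857]}
[[-0.989  0.15   0.001]
 [ 0.15   0.989  0.002]
 [-0.001  0.002 -1.   ]]
```

Request:
{"name": "jog_arm", "arguments": {
  "commands": [
    [[-0.004,-0.03,0],[0,0,0],1],
    [[-0.012,-0.09,0],[0,0,0],1],
    [[-0.022,-0.16,0],[0,0,0],1],
    [[-0.033,-0.24,0],[0,0,0.003],1],
    [[-0.044,-0.32,0],[0,0,0.006],1],
    [[-0.055,-0.4,0],[0,0,0.009],1],
    [[-0.063,-0.46,0],[0,0,0.011],1],
    [[-0.071,-0.51,0],[0,0,0.012],1],
    [[-0.074,-0.53,0],[0,0,0.012],1],
    [[-0.074,-0.533,0],[0,0,0.012],1]
  ]
}}

```text
t: 18.65
tool_pos: [0.5417, 0.0173, 0.2501]
orientation: [0.123, 3.137, 0.003]
force: [0.1, 0.4, -2.5]
opening: 0.0176
```

Request:
{"name": "jog_arm", "arguments": {
  "commands": [
    [[-0.004,-0.03,0],[0,0,0],1],
    [[-0.012,-0.09,0],[0,0,0],1],
    [[-0.022,-0.16,0],[0,0,0],1],
    [[-0.033,-0.24,0],[0,0,0.003],1],
    [[-0.044,-0.32,0],[0,0,0.006],1],
    [[-0.055,-0.4,0],[0,0,0.009],1],
    [[-0.063,-0.46,0],[0,0,0.011],1],
    [[-0.071,-0.51,0],[0,0,0.012],1],
    [[-0.075,-0.53,0],[0,0,0.012],1],
    [[-0.075,-0.534,0],[0,0,0.012],1]
  ]
}}

```text
t: 19.9
tool_pos: [0.4966, -0.3032, 0.2499]
orientation: [0.006, 3.14, 0.004]
force: [0.5, 1.7, -3.2]
opening: 0.0177
```

Run:
```python
from h import *
s=robot.read_state();print({k:np.round(v,3).tolist() for k,v in s.items() if k in('t','tool_pos','orientation','force','q','opening')})
print(np.round(R.from_rotvec(s['orientation']).as_matrix(),3))
save('side','pics/s9.png')
```

```text
{'t': 19.9, 'q': [-0.638, 0.07, 1.496, 0.003, 1.576, -2.206], 'tool_pos': [0.497, -0.303, 0.25], 'orientation': [0.006, 3.14, 0.004], 'force': [0.506, 1.747, -3.155], 'opening': 0.018}
[[-1.     0.004  0.002]
 [ 0.004  1.     0.003]
 [-0.002  0.003 -1.   ]]
```

View pics/s9.png

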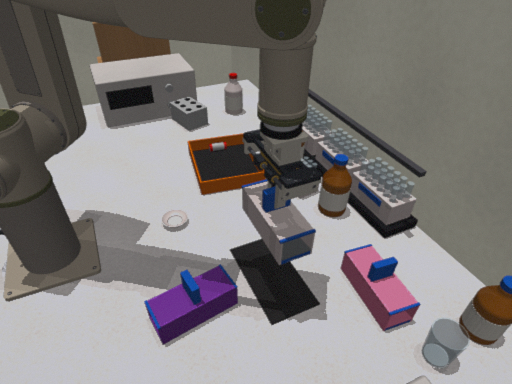

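Request:
{"name": "jog_arm", "arguments": {
  "commands": [
    [[0,0,-0.05],[0,0,0],1],
    [[0,0,-0.12],[0,0,0],1],
    [[0,0,-0.19],[0,0,0],1],
    [[0,0,-0.24],[0,0,0],1],
    [[0,0,-0.265],[0,0,0],1],
    [[0,0,-0.274],[0,0,0],1],
    [[0,0,-0.279],[0,0,0],1],
    [[0,0,-0.282],[0,0,0],1],
    [[0,0,-0.282],[0,0,0],1],
    [[0,0,-0.282],[0,0,0],1]
  ]
}}

```text
t: 21.2
tool_pos: [0.4971, -0.3032, 0.0814]
orientation: [0.005, 3.139, 0.003]
force: [0.1, -0.3, -2.0]
opening: 0.0177
```

Run:
```python
from h import *
s=robot.read_state();print({k:np.round(v,3).tolist() for k,v in s.items() if k in('t','tool_pos','orientation','force','wrist_torque','opening')})
c=save('side','pics/s10.png')
i=cv2.imread('pics/s10.png')[215:330,215:330];cv2.imwrite('pics/s10c.png',cv2.resize(i,None,fx=5,fy=5,interpolation=cv2.INTER_CUBIC))
```

```text
{'t': 21.2, 'tool_pos': [0.497, -0.303, 0.081], 'orientation': [0.005, 3.139, 0.003], 'force': [0.104, -0.343, -2.009], 'wrist_torque': [0.016, 0.055, -0.016], 'opening': 0.018}
```

View pics/s10c.png

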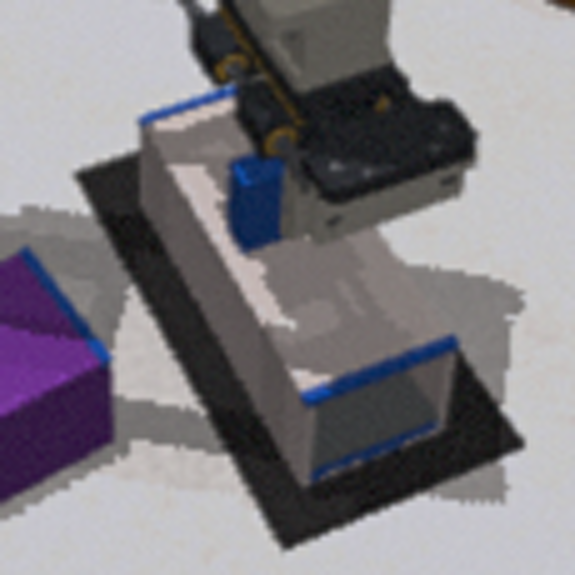

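Request:
{"name": "jog_arm", "arguments": {
  "commands": [
    [[0,0,-0.002],[0,0,0],1],
    [[0,0,-0.0035],[0,0,0],1],
    [[0,0,-0.0035],[0,0,0],1],
    [[0,0,-0.0035],[0,0,0],1]
  ]
}}

```text
t: 21.75
tool_pos: [0.4971, -0.3031, 0.0793]
orientation: [0.005, 3.139, 0.003]
force: [-0.8, 0.5, -0.1]
opening: 0.0181
```

Request:
{"name": "jog_arm", "arguments": {
  "commands": [
    [[0,0,0],[0,0,0],0.2],
    [[0,0,0],[0,0,0],0.2],
    [[0,0,0],[0,0,0],0.2],
    [[0,0,0],[0,0,0],0],
    [[0,0,0],[0,0,0],0],
    [[0,0,0],[0,0,0],0]
  ]
}}

```text
t: 22.5
tool_pos: [0.4971, -0.3032, 0.0793]
orientation: [0.005, 3.139, 0.003]
force: [0.0, -0.3, 0.2]
opening: 0.0465
```

Request:
{"name": "jog_arm", "arguments": {
  "commands": [
    [[0,0,0.03],[0,0,0],0],
    [[0,0,0.08],[0,0,0],0],
    [[0,0,0.15],[0,0,0],0],
    [[0,0,0.22],[0,0,0],0],
    [[0,0,0.3],[0,0,0],0],
    [[0,0,0.3],[0,0,0],0],
    [[0,0,0.3],[0,0,0],0]
  ]
}}

```text
t: 23.38
tool_pos: [0.4972, -0.3032, 0.26]
orientation: [0.005, 3.138, 0.002]
force: [-0.8, 0.7, -1.0]
opening: 0.0461
```

Run:
```python
from h import *
s=robot.read_state();print({k:np.round(v,3).tolist() for k,v in s.items() if k in('t','tool_pos','force','opening')})
save('side','pics/s11.png');save('scene','pics/sc11.png')
```

```text
{'t': 23.375, 'tool_pos': [0.497, -0.303, 0.26], 'force': [-0.811, 0.657, -1.016], 'opening': 0.046}
```

View pics/s11.png

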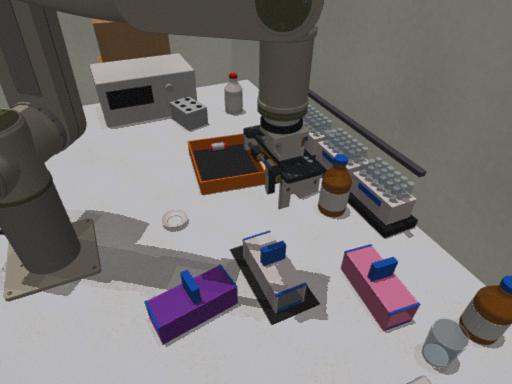

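View pics/sc11.png

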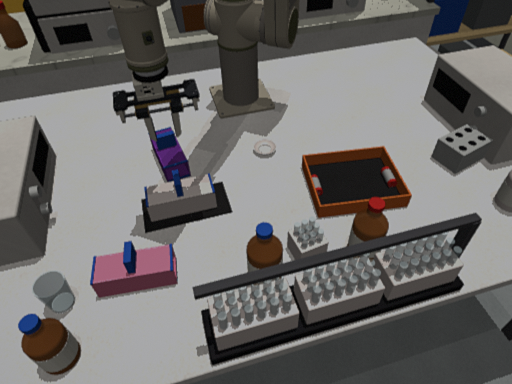

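The box stands upright on the mat at scene (183,197), released. Both cartridges are in the tray at (316,181) and (389,177), and the bottles and rack haven't moved. Handing in.

Run:
```python
from h import *
print(robot.close_job())
```

```text
the job is handed in; nothing more can be done
None
```

Both cartridges are in the orange tray, and the empty box is back upright on the black mat and released. I handed the job in at about 23.5 s of the 64 s allowed; no verdict is reported.

- **First tip:** I gripped the white box by its blue fin (opening 17.8 mm) and tipped its +y end down 38° over the tray. One cartridge rolled out.
- **Heft:** held level and still for more than a second, the box read 4.8 N against about 2.9 N empty, so one cartridge was left.
- **Second tip:** I tipped the −y end down 38° and the second cartridge rolled out.
- **Last checks:**
    - The last pictures show one cartridge at each end of the tray.
    - The box stands upright, well inside the mat.
    - The bottles, tube rack and pink and purple look-alikes look undisturbed.
- **Disagreement:** the wrist force scatters by about 1 N. The empty box read 2.5 to 3.9 N while moving, and the open gripper still read −1.0 N just after its final rise. I judged the box empty mainly from seeing both cartridges in the tray.

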